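# Strip the drill jig and hang it up

### The job

Strip the drill jig and put it away: push the ejector rod of the green fixture in by its knob until the slip bush drops out of the jig into the catch tray, and let the rod spring back. Then lift the jig plate out of the fixture and hang it on the empty hook of the blue rack with its yellow marked face pointing outward, towards the hook's free end. Do not drop the jig, and leave the bush in the tray and everything else on the bench where it is.

Things in the scene. Friction and masses are not known exactly. Their poses are not given: they have to be found in the camera images.
- fixture: Green push-out fixture, fixed. Origin: on the bench below the middle of the standing jig; x = the rod's pushing direction, z up. Base x -85 to +110, y +/-70 mm. Two slotted uprights, 100 mm high at y +/-51 mm, hold the jig's side edges (1.5 mm play). Rod's guide block: x -56 to -26, top at 92 mm. Catch tray: x +24 to +101, y +/-46, floor at 12, walls up to 38 mm, on the jig's marked side.
- ejector (a joint): Travel of the ejector rod (m): 0 at rest (sprung back), 0.034 at its stop. A return spring resists with 3 N at rest to 9 N at the stop. The rod, 20 mm thick, meets the bush at about 0.004; the bush tips out of the jig and drops by 0.024 at the latest: push to 0.030 or more, then draw back and the rod returns.
- knob (a point): Centre of the outer, flat face of the ejector rod's black round knob (40 mm diameter, 14 mm thick); 66 mm above the bench, 110 mm behind the jig at rest. Its x axis is the direction in which to push. It moves with the rod.
- jig_mid (a point): Centre of the drill jig, an aluminium plate 100 mm wide (y), 165 mm high (z, up), 16 mm thick (x), 0.6 kg. +x points out of its marked face (yellow paint, black graduation ticks); the back is bare. It stands in the fixture's uprights, lower edge 18 mm above the bench, this point at 100 mm. Its top edge is 82.5 mm above this point; pinch the plain top 33 mm from above across the thickness.
- jig_hole (a point): Centre of the jig's hanging hole: a round through hole of 34 mm diameter, 32.5 mm above the plate's centre (its upper rim is 33 mm below the plate's top edge). Same axes as the jig. When the plate hangs on the hook this point is at about 208 mm and the top edge at about 258 mm above the bench.
- bush_mid (a point): Centre of the brass slip bush, 25 mm long: a shank 30 mm in diameter, 20 mm long, seated in a 32 mm bore of the jig (34.5 mm below the jig's centre) and standing 4 mm out of the back, and a head 44 mm in diameter, 5 mm thick, against the marked face. Its x axis is its own axis. It comes out only towards the marked face.
- rack: Blue hook rack, fixed. Origin: on the bench below the empty hook; the hooks point along -x (outward), z up. Empty hook: round bar 10 mm thick at y 0, axis at height 220 mm, level from x +75 to -36 mm, then turned up to its tip. The other hook, y -115 mm, holds a 64 mm wide plate that is part of the rack. Rail at x +72 to +88 mm, top at 222 mm; nothing is higher than 240 mm. Base plate 12 mm high.
- hook_tip (a point): Centre of the rounded tip of the empty hook, 50 mm in front of the rack's origin (-x) and 229 mm above the bench; the tip's top is at 234 mm. Same axes as the rack.
- hook_root (a point): Point on the axis of the empty hook's bar, where it leaves the rail: x +72 mm, 220 mm above the bench. Same axes as the rack.
- vblock: Bystander: steel V-block 70 x 45 x 42 mm, loose; origin under its centre.
- file: Bystander: flat file with wooden handle, 290 mm long along its x, 22 mm high, loose; origin on the bench 35 mm from the tip.
- hammer: Bystander: hammer lying on the bench, loose.
- brush: Bystander: hand brush lying on the bench, loose.
- oil: Bystander: white oil bottle with red cap, 56 mm diameter, 130 mm high, loose; origin under its centre.
- square: Bystander: machinist's square, 100 x 160 mm, 22 mm high, loose.
- bushbin: Bystander: red bin of spare bushes, 110 x 160 x 50 mm, loose; origin under its centre.

How it is judged:
On the way, in this order (a step that is already met when the one before it is completed fails the run):
1. the ejector rod is pushed in against the bush (more than 6 mm) while the jig stands in the fixture (value of joint ejector above 0.006 m and distance between jig_mid and fixture below 0.106 m and horizontal distance between jig_mid and fixture below 0.012 m).
2. the bush has dropped into the catch tray while the jig stands in the fixture (z of bush_mid in the frame of fixture below 0.053 m and x of bush_mid in the frame of fixture above 0.015 m and horizontal distance between jig_mid and fixture below 0.012 m and distance between jig_mid and fixture below 0.106 m), for 0.2 s.
At the end, for the whole second after the job is handed in: The jig hangs still and upright (0.2 rad) on the empty hook, bar through its hanging hole (14 mm sideways), square to it within 0.5 rad, the hook's tip standing at least 2 mm out of the marked face; the bush lies in the catch tray; the ejector rod is back within 4 mm of rest (x of hook_tip in the frame of jig_mid above 0.01 m and x of hook_root in the frame of jig_mid below -0.01 m and y of jig_hole in the frame of rack between -0.014 and 0.014 m and z of jig_hole in the frame of rack between 0.198 and 0.218 m and angle between jig_mid's own z axis and vertical below 0.2 rad and angle between the x axis of jig_mid and the x axis of rack, either way round below 0.5 rad and linear speed of jig below 0.03 m/s and value of joint ejector below 0.004 m and z of bush_mid in the frame of fixture below 0.053 m and x of bush_mid in the frame of fixture between 0.015 and 0.105 m and y of bush_mid in the frame of fixture between -0.05 and 0.05 m); the robot touches nothing.
It fails at once if the jig is dropped or tipped over (angle between jig_mid's own z axis and vertical above 0.7 rad or height (world z) of jig_mid below 0.085 m).
It fails at once if something else on the bench is disturbed (moved more than 30 mm) (distance of any of vblock, file, hammer, brush, oil, square, bushbin from where it was at the start of the episode above 0.03 m).
It also fails if it takes over 67 s, if anything falls off the work surface, if the arm or the gripper's body presses on something with over 40 N, if the wrist force passes 120 N, or if a joint passes its speed limit or range.

### The arm

A 6-joint arm with a two-finger parallel gripper is mounted at the origin on the work surface. World frame = base frame: x ahead of the robot, y to its left, z up, the work surface at z = 0. Lengths are in m, angles in rad, forces in N, time in s.
With the tool pointing down it reaches from about 0.35 to 0.85 m from the base axis. Payload 8.1 kg.
Tool frame: the origin (TCP) lies between the finger pads; the fingertips stand nose_length ahead of it and the grasp point (between the pads) lies 2 mm behind it (nose_length is the distance from the TCP to the fingertips, in m); z points along the fingers, x is the direction in which the jaws open and shut, and the axes are right-handed (so a half turn about z gives the same grasp; the last joint's range is limited). The gripper opens to 93 mm and grips with 3 to 60 N. Pads are 15 mm wide; open, the fingers measure 128 mm over their backs; the gripper's body (75 mm by 188 mm) begins 65 mm behind the grasp point.
Start: joints at [-1.258, 0.13, 1.488, -0, 1.523, -0.085], TCP at [0.232, -0.553, 0.236] pointing down, gripper open.
Joint ranges: [-2.96, 2.96], [-0.89, 2.26], [0.02, 2.5], [-1.34, 4.48], [0, 2.73], [-2.66, 2.66]. Speed limits (rad/s): [2.39, 2.39, 2.79, 3.14, 3.14, 3.14].

### API

Orientations are given as a rotation vector (axis times angle).
In Python, from plant import * gives the robot as it stands.
- The arm moves only by the tool carry_out, never from a script. Its argument "steps" is a list of rows, each an object with "xyz": the shift along the world's x, y, z in cm, a list of three; "rot": the turn, a rotation vector about the world's x, y, z in degrees, a list of three. In form: [{"xyz": [tx, ty, tz], "rot": [rx, ry, rz]}, ...]. A call has 1 to 10 rows; each row is the pose to reach, as a shift and turn from the pose commanded when the call began; what a row does not reach only later rows make up. A row lasts 1/10 s, in which the tool goes at most 50 mm and 8.59 degrees, less where a joint would pass 70% of its speed; a pose out of reach is approached as far as the arm can. A call with a gripper value outside its range is refused whole. "grip" is the opening, from 0 (shut) to 1 (fully open), set as the call begins (left out, the last holds). The fingers move at their own pace and stop on an object; "force" is the grip in N (left out, the last holds). Time passes only in rows, so rows that repeat a pose let the fingers close. It gives the time, the measured TCP pose, the force and the opening at its end, in the units of the state.
- read_state(): the state, without advancing time (a new reading comes with each control period).
- read_camera(name): name is "scene" or "top"; returns the picture (420x560x3 uint8, red, green, blue); there is no depth.
- calibration(name): a dict with "fov_y" (degrees; the focal length in pixels is half the picture's height over the tangent of half this angle, whatever the lens; pixels are square), "cx", "cy" (the principal point, pixels), "xyz" and "attitude" of the camera in the world. Camera axes: x right, y down, z forward; pixel columns grow to the right and rows downward; lengths in m; the calibration is good to about 2 mm. A picture is of the moment at which its call begins. calibration takes no time and is no camera call.
- close_job(): hands the job in, once; it reports no verdict.
The state is a dict: "t": time; "q": joint angles; "dq": joint speeds; "joint_torque": joint torques, N m; "tool_pos": TCP position; "orientation": TCP orientation; "force": force on the tool from outside, world axes, zero at the start; "wrist_torque": the same for the moment, N m; "opening": finger opening in m.
Only numpy, scipy, OpenCV 4.12 (cv2) and the standard library are available. Lean on these libraries where they do the work, as an engineer would, in place of code of your own. Each camera call takes 0.05 s, during which the arm holds its last target.

## Working session

There is one attempt and no reset: what is moved stays moved. The work goes in short steps, Python scripts to look and compute and a tool call to move; the robot and the scene stay as the last step left them, time stands still between calls to the robot, and variables do not carry over. Pictures are saved under pics/ and viewed, and the job is handed in when it is done.

Besides the shell and the picture viewer there is one more tool, called as a command line: name --argument value ..., lists and objects as JSON in quotes. carry_out: Moves the arm, as the interface text tells. Its arguments: {"type":"object","properties":{"steps":{"type":"array","items":{"type":"object","properties":{"xyz":{"type":"array","items":{"type":"number"}},"rot":{"type":"array","items":{"type":"number"}}}}},"grip":{"type":"number"},"force":{"type":"number"}},"required":["steps"]}

```bash
ls; mkdir -p pics
python3 - <<'E'
from plant import *
import cv2
s=read_state();print({k:(v if not hasattr(v,'round') else v) for k,v in s.items()})
for n in("scene","top"):
    print(n,calibration(n))
    cv2.imwrite(f"pics/{n}0.png",read_camera(n)[:,:,::-1])
E
```

```text
pics
{'t': 0.0, 'q': array([-1.25838625e+00,  1.31152207e-01,  1.48925430e+00,  2.14659939e-05,
        1.52298607e+00, -8.54196969e-02]), 'dq': array([ 0.0016913 ,  0.00092553,  0.00178847, -0.00035761,  0.00095033,
       -0.00038046]), 'joint_torque': array([-7.47406011e-05, -5.59848547e+01, -4.91748762e+01,  7.69043039e-02,
        3.53388721e-02, -1.41105807e-04]), 'tool_pos': array([ 0.23230642, -0.55263514,  0.23460648]), 'orientation': array([-2.61565902e+00,  1.73804016e+00,  2.19101316e-03]), 'force': array([0.12295105, 1.13837566, 0.02258056]), 'wrist_torque': array([ 0.01902574,  0.05067207, -0.01741869]), 'opening': 0.09312126585233041}
scene {'fov_y': 49.41102929093809, 'cx': 280.9840422891114, 'cy': 208.4713503457412, 'xyz': array([1.10947628, 0.69318932, 1.38636325]), 'attitude': array([-0.96964246, -2.61229496,  0.85260546])}
top {'fov_y': 46.777020204537244, 'cx': 276.05515671752426, 'cy': 207.41665929375054, 'xyz': array([0.38703651, 0.04237536, 1.71085605]), 'attitude': array([-2.19885714,  2.15682225, -0.12724528])}
```

View pics/scene0.png

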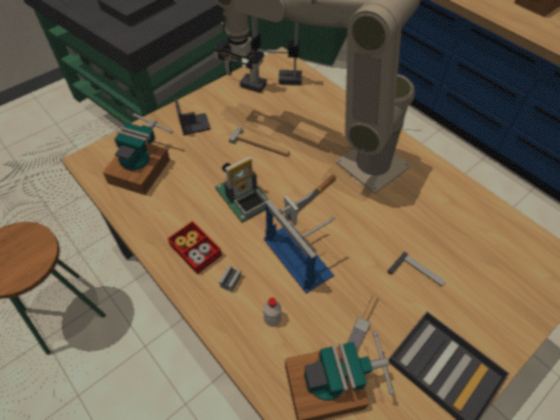

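View pics/top0.png

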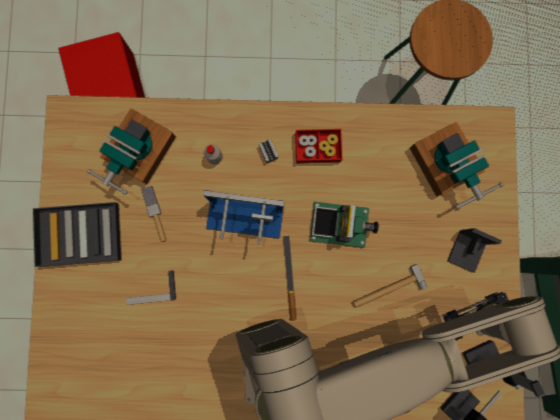

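```bash
cat > h.py <<'E'
from plant import *
import numpy as np, cv2
from scipy.spatial.transform import Rotation as R
C={}
for n in("scene","top"):
    c=calibration(n); f=210/np.tan(np.radians(c["fov_y"])/2)
    C[n]=(f,c["cx"],c["cy"],np.array(c["xyz"]),R.from_rotvec(c["attitude"]))
def px2(n,u,v,z):
    f,cx,cy,o,r=C[n]; d=r.apply([(u-cx)/f,(v-cy)/f,1]); return o+d*(z-o[2])/d[2]
def prj(n,P):
    f,cx,cy,o,r=C[n]; p=r.inv().apply(np.atleast_2d(P)-o); return np.c_[cx+f*p[:,0]/p[:,2],cy+f*p[:,1]/p[:,2]]
def crop(im,x0,y0,w,h,s,name):
    cv2.imwrite("pics/"+name,cv2.resize(im[y0:y0+h,x0:x0+w],None,fx=s,fy=s,interpolation=cv2.INTER_CUBIC))
E
python3 - <<'E'
from h import *
t=cv2.imread("pics/top0.png");s=cv2.imread("pics/scene0.png")
crop(t,190,180,200,75,4,"t0c.png")
crop(s,205,145,140,100,5.7,"s0c.png")
crop(s,255,190,90,100,5.9,"s0r.png")
print(prj("top",[[0,0,0],[0.5,0,0],[0.5,0.3,0]]),prj("scene",[[0,0,0],[0.5,0,0],[0.5,0.3,0]]))
E
```

```text
[[277.52305665 369.78123093]
 [280.08841873 224.1390694 ]
 [194.90902613 222.47359017]] [[371.82529202 163.6747502 ]
 [278.93732568 230.09682479]
 [337.3469388  286.75362941]]
```

View pics/t0c.png

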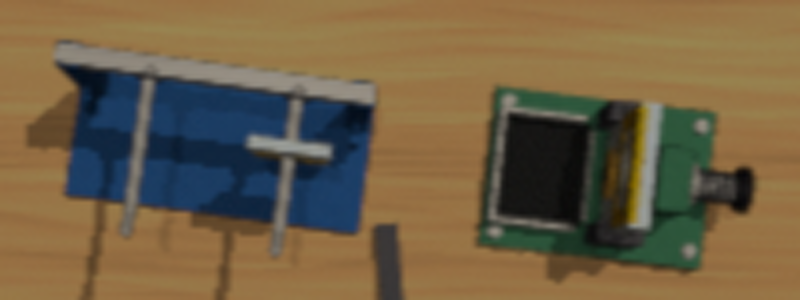

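View pics/s0c.png

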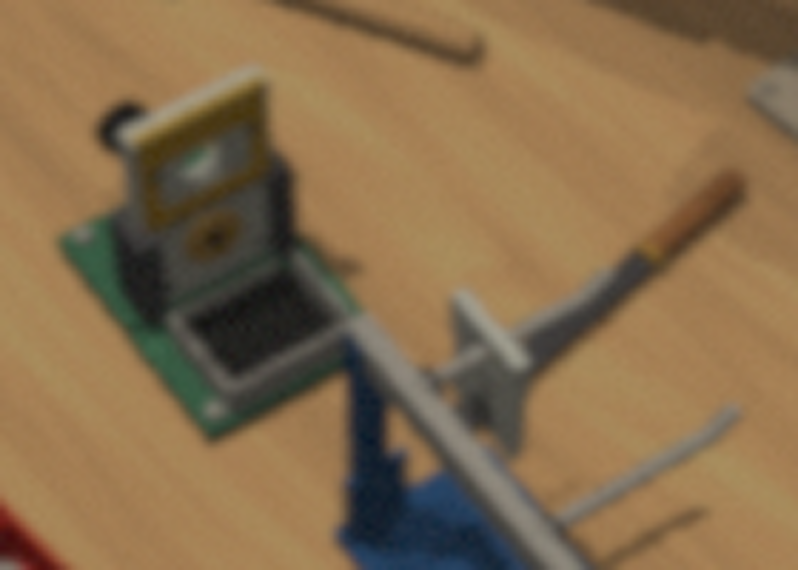

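View pics/s0r.png

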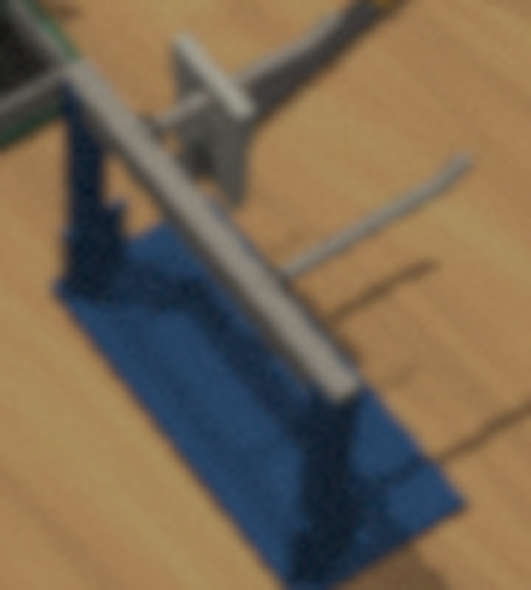

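```bash
cat > fit.py <<'E'
from h import *
from scipy.optimize import least_squares
def fit(obs,x0,loss='soft_l1'):
    # obs: (cam,u,v,local xyz)
    def res(p):
        r=R.from_euler('z',p[2]); o=[]
        for c,u,v,P in obs:
            w=r.apply(P)+[p[0],p[1],0]; o+=list(prj(c,w)[0]-[u,v])
        return np.array(o)
    s=least_squares(res,x0,loss=loss); return s.x,res(s.x).reshape(-1,2)
T=lambda u,v:("top",190+u/4-.375,180+v/4-.375)
S=lambda u,v:("scene",205+u/5.7-.41,145+v/5.7-.41)
Q=lambda u,v:("scene",255+u/5.9-.41,190+v/5.9-.41)
zb=.010
F=[(*T(497,88),(.110,-.07,zb)),(*T(718,112),(-.085,-.07,zb)),(*T(700,270),(-.085,.07,zb)),(*T(477,245),(.11,.07,zb)),
 (*T(662,103),(-.008,-.05,.1825)),(*T(652,229),(-.008,.05,.1825)),(*T(754,190),(-.110,0,.07)),
 (*S(212,438),(.11,.07,zb)),(*S(60,240),(.11,-.07,zb)),(*S(118,140),(.008,-.05,.1825)),(*S(265,72),(.008,.05,.1825))]
# fixture y sign: x = world +y => y_local = world -x (down in top image)
K=[(*T(126,236),(-.055,0,.229)),(*T(276,256),(-.055,-.115,.229)),(*T(150,68),(.072,0,.222)),(*T(300,88),(.072,-.115,.222)),
 (*Q(466,158),(-.052,0,.229)),(*Q(280,278),(.072,0,.222))]
if __name__=="__main__":
    p,r=fit(F,[.48,-.2,1.5]);print("fix",p.round(4),np.degrees(p[2]).round(2));print(r.round(1))
    for n in("top","scene"):
        q,_=fit([o for o in F if o[0]==n],p);print(n,q.round(4))
    p,r=fit(K,[.5,.2,0]);print("rack",p.round(4),np.degrees(p[2]).round(2));print(r.round(1))
    for n in("top","scene"):
        q,_=fit([o for o in K if o[0]==n],p);print(n,q.round(4))
E
python3 fit.py
```

```text
fix [ 0.5036 -0.2218  1.4553] 83.38
[[  0.8  -1.3]
 [  0.3   0.2]
 [  0.2   0.1]
 [  0.8  -1.2]
 [  0.9  -0. ]
 [ -0.3  -0.3]
 [ -0.1   0.2]
 [ 29.8 -18. ]
 [ 24.7  33.7]
 [  1.1   0.5]
 [ -0.3   0.6]]
top [ 0.5023 -0.2205  1.4754]
scene [ 0.4789 -0.2384  0.3191]
rack [ 0.4918  0.1789 -0.1027] -5.88
[[-0.1  0. ]
 [-0.  -0.4]
 [-0.4  1.2]
 [-0.9  0.7]
 [-1.  -0. ]
 [-1.6 -0.1]]
top [ 0.4936  0.1779 -0.1132]
scene [ 0.489   0.1814 -0.0915]
```

```bash
sed -i 's/S(212,438),(.11,.07,zb)/S(212,438),(.11,-.07,zb)/; s/S(60,240),(.11,-.07,zb)/S(60,240),(-.085,-.07,zb)/' fit.py; python3 fit.py
cat > ov.py <<'E'
from fit import *
import sys
pf,_=fit(F,[.5,-.22,1.46]);pr,_=fit(K,[.49,.18,-.1])
def W(p,L): return R.from_euler('z',p[2]).apply(L)+[p[0],p[1],0]
circ=lambda c,rad,ax,n=24:[np.array(c)+rad*(np.array([0,np.cos(a),np.sin(a)])) for a in np.linspace(0,2*np.pi,n)]
box=lambda x0,x1,y0,y1,z:[(x0,y0,z),(x1,y0,z),(x1,y1,z),(x0,y1,z),(x0,y0,z)]
fl=[box(-.085,.11,-.07,.07,zb),box(-.008,.008,-.05,.05,.1825),circ((-.11,0,.066),.02,0),box(.024,.101,-.046,.046,.038),box(-.008,.008,-.05,.05,.018),circ((.008,0,.1325),.017,0),box(-.056,-.026,-.02,.02,.092)]
rl=[[(.072,0,.22),(-.036,0,.22),(-.05,0,.229)],[(.072,-.115,.22),(-.036,-.115,.22),(-.05,-.115,.229)],[(.072,-.15,.222),(.072,.08,.222)],[(.088,-.15,.222),(.088,.08,.222)]]
def draw(n,im,x0,y0,w,h,s,name):
    im=cv2.resize(im[y0:y0+h,x0:x0+w],None,fx=s,fy=s,interpolation=cv2.INTER_CUBIC)
    for p,ls in((pf,fl),(pr,rl)):
        for l in ls:
            q=(prj(n,W(p,np.array(l)))-[x0,y0]+.5)*s-.5
            cv2.polylines(im,[np.round(q*8).astype(int)],False,(255,0,255),1,cv2.LINE_AA,3)
    cv2.imwrite("pics/"+name,im)
if __name__=="__main__":
    draw("top",cv2.imread("pics/top0.png"),190,180,200,75,4,"ot.png")
    draw("scene",cv2.imread("pics/scene0.png"),205,145,140,100,5.7,"os.png")
E
python3 ov.py
```

```text
fix [ 0.5021 -0.2205  1.4765] 84.6
[[-0.  -0.3]
 [-0.5  0. ]
 [ 0.3  0. ]
 [ 0.8 -0. ]
 [ 0.2  0.3]
 [-0.4  0.2]
 [-0.4 -0. ]
 [-0.7 -1. ]
 [-1.2 -0.1]
 [ 1.9  0.6]
 [ 0.1  0.4]]
top [ 0.5023 -0.2205  1.4754]
scene [ 0.5016 -0.2205  1.4797]
rack [ 0.4918  0.1789 -0.1027] -5.88
[[-0.1  0. ]
 [-0.  -0.4]
 [-0.4  1.2]
 [-0.9  0.7]
 [-1.  -0. ]
 [-1.6 -0.1]]
top [ 0.4936  0.1779 -0.1132]
scene [ 0.489   0.1814 -0.0915]
```

View pics/ot.png

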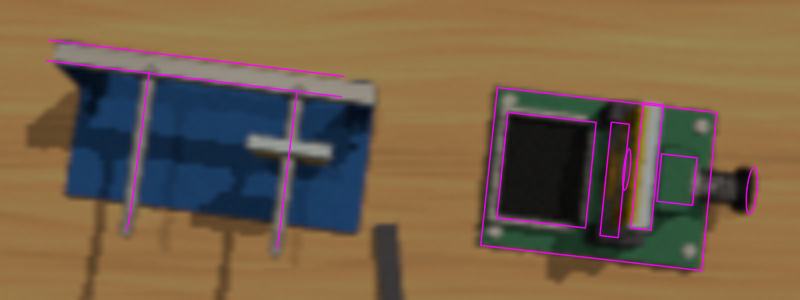

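View pics/os.png

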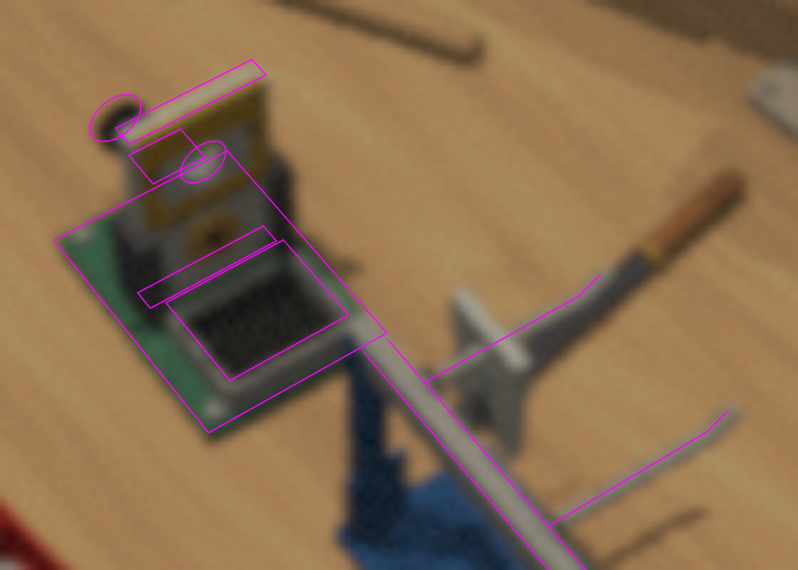

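Run:
```python
import plant; print([n for n in dir(plant) if n[0]!='_'], getattr(plant,'nose_length',None))
from fit import *
r=R.from_rotvec(read_state()["orientation"]); print(r.as_matrix().round(3))
d=np.array([np.cos(1.476),np.sin(1.476)]); k=np.array([.5021,-.2205])
for b in(.16,.11):print(b,k-b*d, (k-b*d-read_state()["tool_pos"][:2])*100)
```

```text
['IKError', 'calibration', 'close_job', 'nose_length', 'read_camera', 'read_state'] 0.017
[[ 0.387 -0.922 -0.001]
 [-0.922 -0.387  0.002]
 [-0.002 -0.    -1.   ]]
0.16 [ 0.48695529 -0.37978163] [25.465114   17.28981772]
0.11 [ 0.49168801 -0.33000612] [25.93838606 22.26736868]
```

carry_out --steps '[{"xyz":[3.2,2.1,0],"rot":[0,0,7.8]},{"xyz":[6.4,4.2,0],"rot":[0,0,15.5]},{"xyz":[9.6,6.3,0],"rot":[0,0,23.2]},{"xyz":[12.8,8.4,0],"rot":[0,0,31]},{"xyz":[16,10.5,0],"rot":[0,0,38.7]},{"xyz":[19.2,12.6,0],"rot":[0,0,46.4]},{"xyz":[22.4,14.7,0],"rot":[0,0,54]},{"xyz":[25.4,16.8,-3],"rot":[0,0,61.8]},{"xyz":[25.4,16.8,-7],"rot":[0,0,61.8]},{"xyz":[25.4,16.8,-7],"rot":[0,0,61.8]}]' --grip 0 --force 50

```text
t: 1.1
tool_pos: [0.4841, -0.3813, 0.1585]
orientation: [-3.131, 0.145, 0.014]
force: [-0.3, 0.9, -1.4]
opening: 0.0175
```

carry_out --steps '[{"xyz":[0.2,0,-4],"rot":[0,0,0]},{"xyz":[0.2,0,-8],"rot":[0,0,0]},{"xyz":[0.2,0,-9.5],"rot":[0,0,0]},{"xyz":[0.2,0,-9.5],"rot":[0,0,0]},{"xyz":[0.2,0,-9.5],"rot":[0,0,0]}]'

```text
t: 1.6
tool_pos: [0.4889, -0.3862, 0.0728]
orientation: [3.137, -0.15, 0.002]
force: [0.4, -0.6, -0.1]
opening: 0.0005
```

```bash
cat > look.py <<'E'
from ov import *
import sys
tag=sys.argv[1]
t=read_camera("top")[:,:,::-1].copy();s=read_camera("scene")[:,:,::-1].copy()
cv2.imwrite(f"pics/top_{tag}.png",t);cv2.imwrite(f"pics/scene_{tag}.png",s)
a=cv2.resize(t[170:270,200:400],None,fx=4,fy=4,interpolation=cv2.INTER_CUBIC)
b=cv2.resize(s[140:290,205:345],None,fx=4,fy=4,interpolation=cv2.INTER_CUBIC)
cv2.imwrite(f"pics/l_{tag}_t.png",a);cv2.imwrite(f"pics/l_{tag}_s.png",b)
st=read_state();print(st["t"],st["tool_pos"].round(4),st["force"].round(1),st["opening"])
E
python3 look.py 1
```

```text
1.7 [ 0.4897 -0.3867  0.0738] [-0.2  0.  -0.1] 0.0004433197224793044
```

View pics/l_1_t.png

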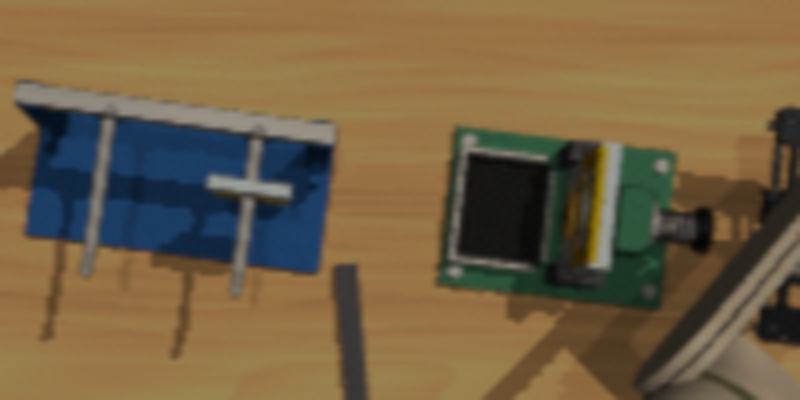

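View pics/l_1_s.png

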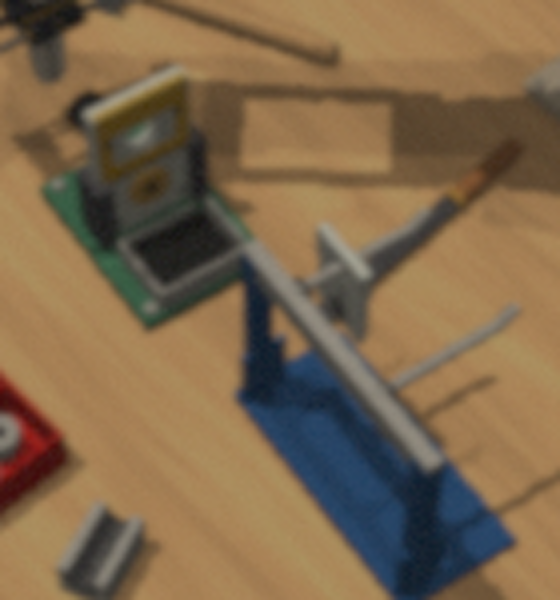

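carry_out --steps '[{"xyz":[-0.2,1.5,-0.9],"rot":[0,0,0]},{"xyz":[-0.1,3,-0.9],"rot":[0,0,0]},{"xyz":[0,4,-0.9],"rot":[0,0,0]},{"xyz":[0,4.5,-0.9],"rot":[0,0,0]},{"xyz":[0,5,-0.9],"rot":[0,0,0]},{"xyz":[0,5,-0.9],"rot":[0,0,0]}]'

```text
t: 2.3
tool_pos: [0.4893, -0.3355, 0.0627]
orientation: [3.137, -0.147, 0.003]
force: [0.8, -1.7, 1.5]
opening: 0.0008
```

carry_out --steps '[{"xyz":[0,0.4,0],"rot":[0,0,0]},{"xyz":[0,0.8,0],"rot":[0,0,0]},{"xyz":[0.1,0.8,0],"rot":[0,0,0]}]'

```text
t: 2.6
tool_pos: [0.4898, -0.3283, 0.0625]
orientation: [3.136, -0.149, 0.002]
force: [-2.2, -4.7, 3.3]
opening: 0.0002
```

carry_out --steps '[{"xyz":[0,0.4,0],"rot":[0,0,0]},{"xyz":[0.1,0.8,0],"rot":[0,0,0]},{"xyz":[0.1,1.2,0],"rot":[0,0,0]},{"xyz":[0.2,1.6,0],"rot":[0,0,0]},{"xyz":[0.2,1.6,0],"rot":[0,0,0]}]'

```text
t: 3.1
tool_pos: [0.4914, -0.3125, 0.0625]
orientation: [3.136, -0.149, 0.0]
force: [-2.3, -6.9, 3.7]
opening: 0.0005
```

```bash
python3 look.py 2
```

```text
3.2 [ 0.4914 -0.3127  0.0625] [-2.  -5.1  3.2] 0.0004778640064364733
```

View pics/l_2_s.png

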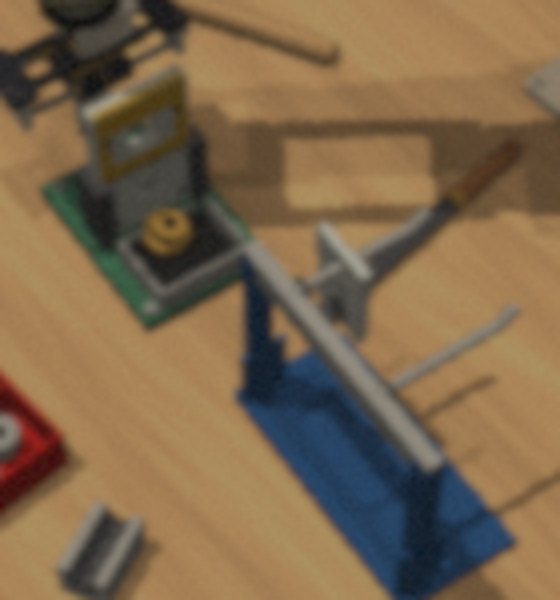

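carry_out --steps '[{"xyz":[0,0.4,0],"rot":[0,0,0]},{"xyz":[0.1,0.8,0],"rot":[0,0,0]},{"xyz":[0.1,0.8,0],"rot":[0,0,0]},{"xyz":[0.1,0.8,0],"rot":[0,0,0]}]'

```text
t: 3.6
tool_pos: [0.4922, -0.305, 0.0625]
orientation: [3.135, -0.149, 0.0]
force: [-2.8, -6.9, 2.8]
opening: 0.0004
```

```bash
python3 look.py 3
```

```text
3.7 [ 0.4922 -0.3051  0.0625] [-3.6 -7.4  4.6] 0.0005684856391172883
```

View pics/l_3_s.png

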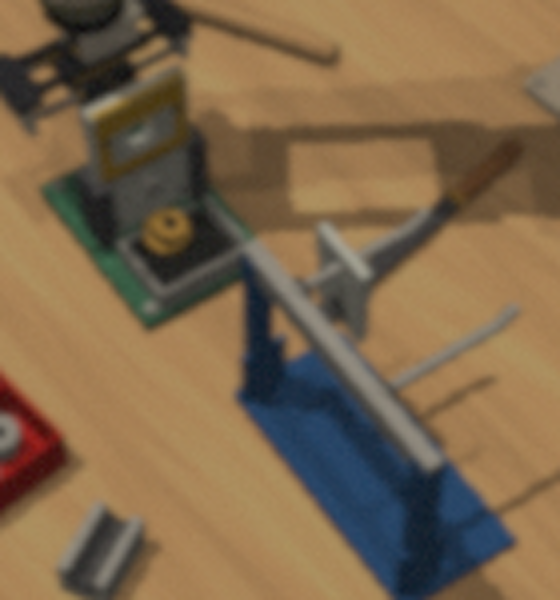

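View pics/l_3_t.png

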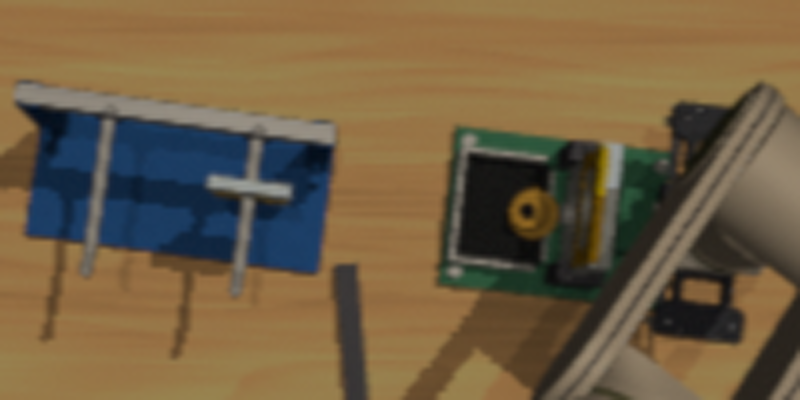

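carry_out --steps '[{"xyz":[0,0.3,0],"rot":[0,0,0]},{"xyz":[0,0.3,0],"rot":[0,0,0]},{"xyz":[0,-1,0],"rot":[0,0,0]},{"xyz":[-0.2,-3,0],"rot":[0,0,0]},{"xyz":[-0.5,-6,0],"rot":[0,0,0]},{"xyz":[-0.5,-8,0.5],"rot":[0,0,0]},{"xyz":[-0.5,-9,4],"rot":[0,0,0]},{"xyz":[-0.5,-9,9],"rot":[0,0,0]},{"xyz":[-0.5,-9,14],"rot":[0,0,-8]},{"xyz":[-0.5,-9,18],"rot":[0,0,-16]}]'

```text
t: 4.7
tool_pos: [0.4874, -0.3938, 0.2445]
orientation: [-3.085, 0.592, -0.002]
force: [0.3, -0.8, 0.8]
opening: 0.0004
```

```bash
python3 look.py 4
```

```text
4.8 [ 0.4897 -0.3958  0.2499] [0.5 0.4 0.4] 0.0006108911650081251
```

View pics/l_4_s.png

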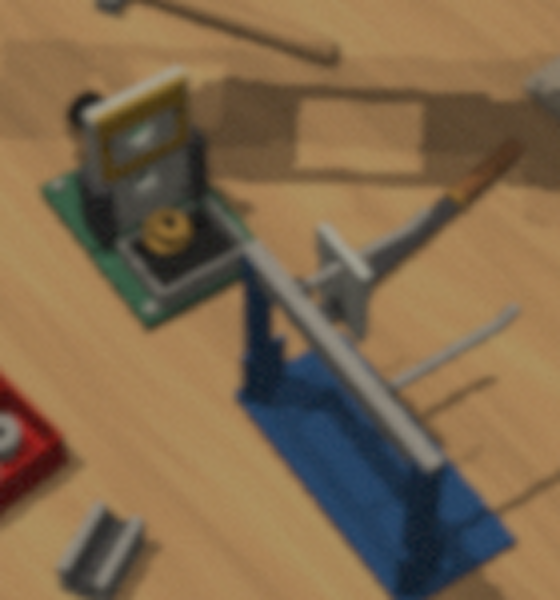

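View pics/l_4_t.png

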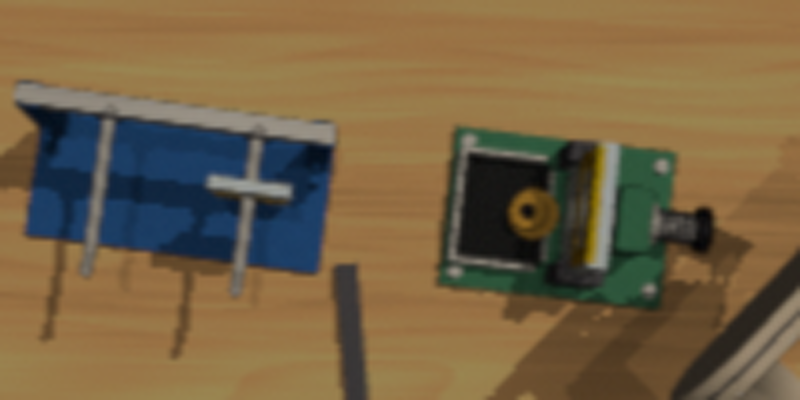

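Run:
```python
from ov import *
f=lambda c,u,v,z:R.from_euler('z',-pf[2]).apply(px2(c,u,v,z)-[pf[0],pf[1],0])
for z in(.025,.037,.05):
  print(z,f("top",200+532/4-.4,170+212/4-.4,z),f("scene",205+168/4-.4,140+228/4-.4,z))
print(pf,pr)
```

```text
0.025 [ 0.03843842 -0.00155079  0.025     ] [0.03892219 0.00111932 0.025     ]
0.037 [ 0.03995047 -0.00054782  0.037     ] [ 0.0471014  -0.00346163  0.037     ]
0.05 [0.04158852 0.00053872 0.05      ] [ 0.05596221 -0.00842433  0.05      ]
[ 0.50214263 -0.22049819  1.47646907] [ 0.49181828  0.17885658 -0.10266998]
```

carry_out --steps '[{"xyz":[0.2,1.8,1],"rot":[0,0,-8.2]},{"xyz":[0.3,3.6,1.5],"rot":[0,0,-16.4]},{"xyz":[0.5,5.4,1.5],"rot":[0,0,-24.6]},{"xyz":[0.6,7.2,1.5],"rot":[0,0,-32.8]},{"xyz":[0.7,9,1.5],"rot":[0,0,-41]},{"xyz":[0.9,11,1.5],"rot":[0,0,-49.2]},{"xyz":[1,13,1.5],"rot":[0,0,-57.4]},{"xyz":[1.1,15,1.5],"rot":[0,0,-65.6]},{"xyz":[1.2,17.5,1.5],"rot":[0,0,-73.8]},{"xyz":[1.2,17.5,1.5],"rot":[0,0,-73.8]}]' --grip 0.7

```text
t: 5.8
tool_pos: [0.4993, -0.2158, 0.2556]
orientation: [-2.116, 2.321, 0.004]
force: [0.4, -0.8, -0.2]
opening: 0.0649
```

```bash
python3 look.py 5
```

```text
5.9 [ 0.4992 -0.218   0.2558] [-0.5  0.7 -0.7] 0.06470873690777319
```

View pics/l_5_s.png

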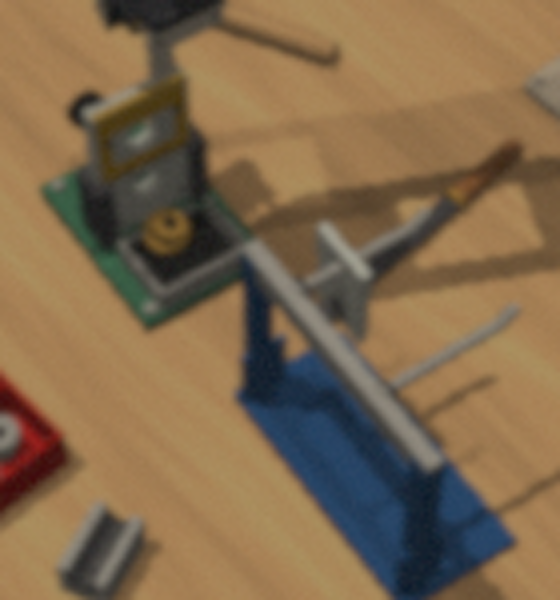

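View pics/l_5_t.png

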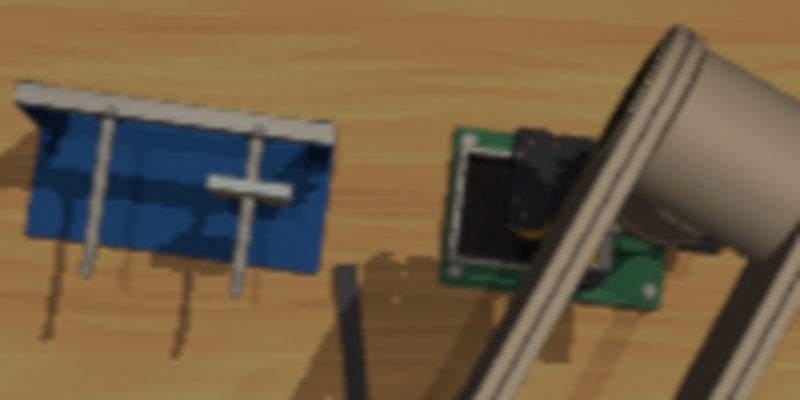

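carry_out --steps '[{"xyz":[0.3,-0.2,-2.5],"rot":[0,0,0]},{"xyz":[0.3,-0.2,-5],"rot":[0,0,0]},{"xyz":[0.3,-0.2,-7],"rot":[0,0,0]},{"xyz":[0.3,-0.2,-8.2],"rot":[0,0,0]},{"xyz":[0.3,-0.2,-8.2],"rot":[0,0,0]},{"xyz":[0.3,-0.2,-8.2],"rot":[0,0,0]}]'

```text
t: 6.5
tool_pos: [0.5026, -0.2207, 0.1751]
orientation: [-2.119, 2.32, -0.0]
force: [0.2, 0.0, -0.4]
opening: 0.065
```

```bash
python3 look.py 6
```

```text
6.6 [ 0.5032 -0.2208  0.1761] [0.1 0.1 0.3] 0.06467686266268147
```

View pics/l_6_s.png

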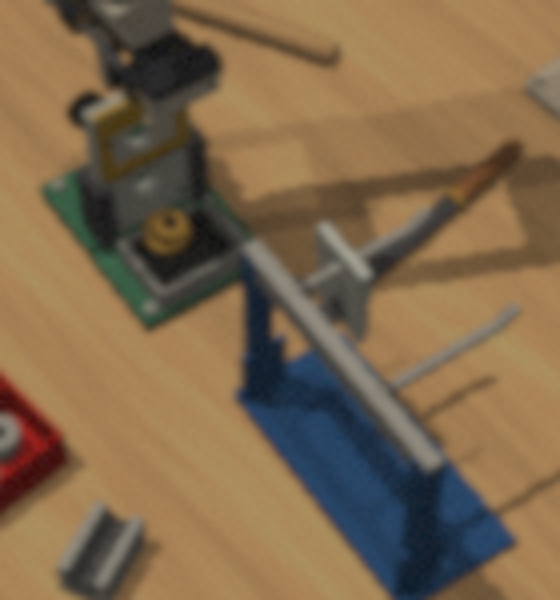

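carry_out --steps '[{"xyz":[0,0,-0.3],"rot":[0,0,0]},{"xyz":[0,0,-0.3],"rot":[0,0,0]},{"xyz":[0,0,-0.3],"rot":[0,0,0]},{"xyz":[0,0,-0.3],"rot":[0,0,0]},{"xyz":[0,0,-0.3],"rot":[0,0,0]},{"xyz":[0,0,-0.3],"rot":[0,0,0]}]' --grip 0 --force 45

```text
t: 7.2
tool_pos: [0.5025, -0.2201, 0.1717]
orientation: [-2.118, 2.32, -0.0]
force: [-0.1, -0.4, -0.0]
opening: 0.0216
```

```bash
python3 look.py 7
```

```text
7.3 [ 0.5025 -0.2201  0.1717] [-1.1  0.1 -0.1] 0.016361743064256144
```

carry_out --steps '[{"xyz":[0,0,0],"rot":[0,0,0]},{"xyz":[0,0,0],"rot":[0,0,0]},{"xyz":[0,0,1],"rot":[0,0,0]},{"xyz":[0,0,2],"rot":[0,0,0]},{"xyz":[0,0,3.5],"rot":[0,0,0]},{"xyz":[0,0,5],"rot":[0,0,0]},{"xyz":[0,0,7],"rot":[0,0,0]},{"xyz":[0,0,9],"rot":[0,0,0]},{"xyz":[0,0,11],"rot":[0,0,0]},{"xyz":[0,0,11],"rot":[0,0,0]}]'

```text
t: 8.3
tool_pos: [0.5041, -0.2211, 0.2867]
orientation: [-2.117, 2.318, -0.011]
force: [0.1, -0.4, -4.1]
opening: 0.016
```

```bash
python3 look.py 8
```

```text
8.4 [ 0.5028 -0.2203  0.2824] [-0.  -0.  -5.2] 0.015830766857701392
```

View pics/l_8_s.png

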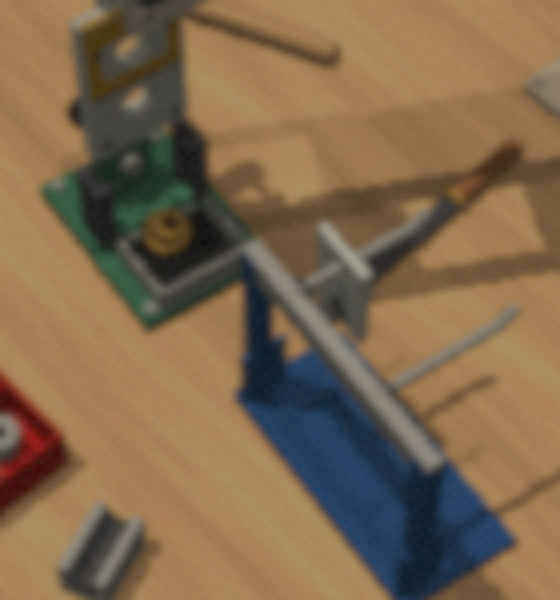

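carry_out --steps '[{"xyz":[0,0,4],"rot":[0,0,0]},{"xyz":[-1,2,8],"rot":[0,0,5]},{"xyz":[-2.5,5,11],"rot":[0,0,12]},{"xyz":[-4,9,13],"rot":[0,0,20]},{"xyz":[-6,13,13],"rot":[0,0,28]},{"xyz":[-8,17,13],"rot":[0,0,36]},{"xyz":[-10,21,13],"rot":[0,0,44]},{"xyz":[-12,25,13],"rot":[0,0,52]},{"xyz":[-13,29,13],"rot":[0,0,60]},{"xyz":[-13.5,33,13],"rot":[0,0,68]}]'

```text
t: 9.4
tool_pos: [0.3661, 0.1111, 0.4107]
orientation: [3.055, -0.731, -0.001]
force: [0.3, 0.3, -3.7]
opening: 0.0158
```

carry_out --steps '[{"xyz":[-0.2,4,0],"rot":[0,0,7.5]},{"xyz":[-0.5,7,0],"rot":[0,0,15]},{"xyz":[-0.5,8.3,0],"rot":[0,0,21.2]},{"xyz":[-0.5,8.3,0],"rot":[0,0,21.2]},{"xyz":[-0.5,8.3,0],"rot":[0,0,21.2]},{"xyz":[-0.5,8.3,0],"rot":[0,0,21.2]},{"xyz":[-0.5,8.3,0],"rot":[0,0,21.2]}]'

```text
t: 10.1
tool_pos: [0.3626, 0.1921, 0.4115]
orientation: [3.137, -0.169, -0.0]
force: [-0.4, -0.8, -4.5]
opening: 0.0159
```

```bash
python3 look.py 9; python3 -c "
from h import *
s=read_state();m=R.from_rotvec(s['orientation']).as_matrix();print(m.round(3),np.degrees(np.arctan2(m[1,0],m[0,0])),s['q'])"
```

```text
10.2 [0.3626 0.1922 0.4117] [ 0.5  0.2 -5.4] 0.015776831925470237
[[ 0.994 -0.107  0.   ]
 [-0.107 -0.994 -0.   ]
 [ 0.     0.    -1.   ]] -6.128568092084357 [ 3.62374601e-01 -3.84113688e-01  1.64184526e+00 -1.08258185e-04
  1.88367744e+00  4.69304962e-01]
```

View pics/scene_9.png

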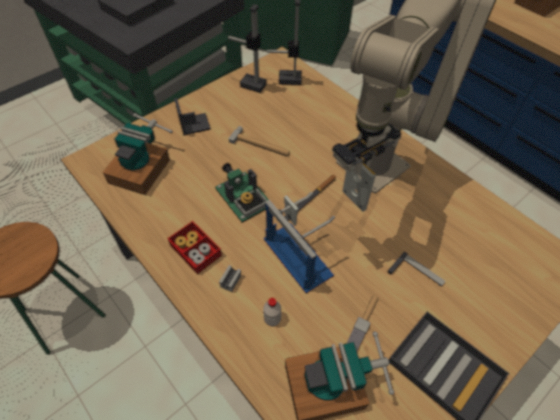

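View pics/top_9.png

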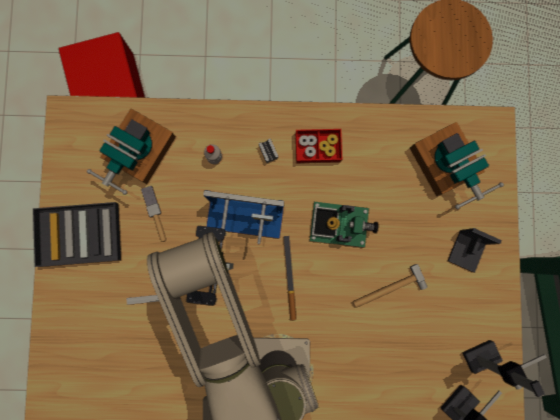

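carry_out --steps '[{"xyz":[0,0,-4],"rot":[0,0,0]},{"xyz":[0,0,-8],"rot":[0,0,0]},{"xyz":[0,0,-12],"rot":[0,0,0]},{"xyz":[0,0,-14.7],"rot":[0,0,0]},{"xyz":[0,0,-14.7],"rot":[0,0,0]},{"xyz":[0,0,-14.7],"rot":[0,0,0]},{"xyz":[0,0,-14.7],"rot":[0,0,0]}]'

```text
t: 10.9
tool_pos: [0.3636, 0.1931, 0.2671]
orientation: [-3.136, 0.165, -0.005]
force: [-0.3, -0.3, -4.2]
opening: 0.0159
```

```bash
cat > hk.py <<'E'
from h import *
import sys
tag=sys.argv[1]
t=read_camera("top")[:,:,::-1].copy();s=read_camera("scene")[:,:,::-1].copy()
st=read_state();p=st["tool_pos"];r=R.from_rotvec(st["orientation"])
x=r.apply([1,0,0]);y=np.array([-x[1],x[0],0])
j=p-[0,0,.0392]
print(st["t"],p.round(4),st["force"].round(1),st["opening"])
P=[j+.008*x+.017*(np.cos(a)*y+np.sin(a)*np.array([0,0,1])) for a in np.linspace(0,2*np.pi,30)]
hb=[j+.008*x+a*y+b*np.array([0,0,1]) for a,b in((-.05,-.115),(-.05,.05),(.05,.05),(.05,-.115),(-.05,-.115))]
for n,im,x0,y0,w,h in(("top",t,180,185,100,110),("scene",s,255,160,150,120)):
    sc=5
    o=cv2.resize(im[y0:y0+h,x0:x0+w],None,fx=sc,fy=sc,interpolation=cv2.INTER_CUBIC)
    cv2.imwrite(f"pics/h_{tag}_{n}.png",o)
    for L in(P,hb):
        q=(prj(n,np.array(L))-[x0,y0]+.5)*sc-.5
        cv2.polylines(o,[np.round(q*8).astype(int)],False,(255,0,255),1,cv2.LINE_AA,3)
    cv2.imwrite(f"pics/ho_{tag}_{n}.png",o)
E
python3 hk.py 1
```

```text
11.0 [0.3635 0.1932 0.2669] [ 1.4 -0.2 -5.8] 0.015831878226988456
```

View pics/ho_1_scene.png

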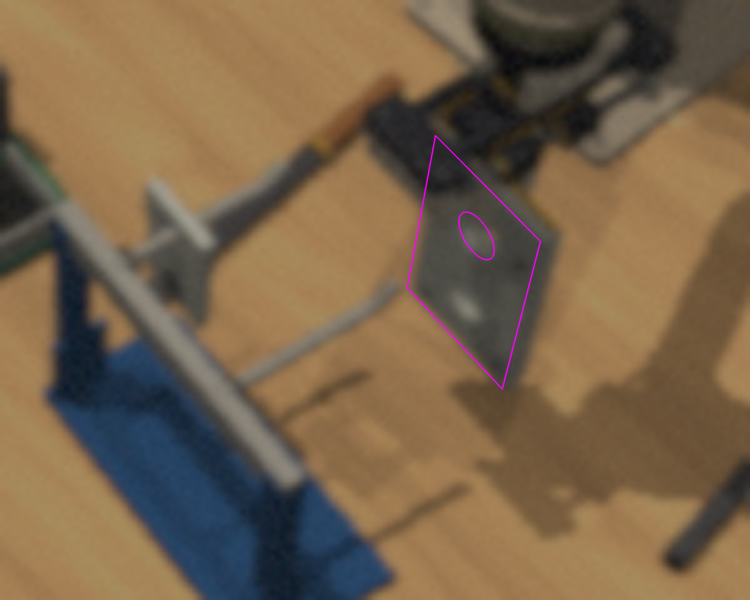

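View pics/ho_1_top.png

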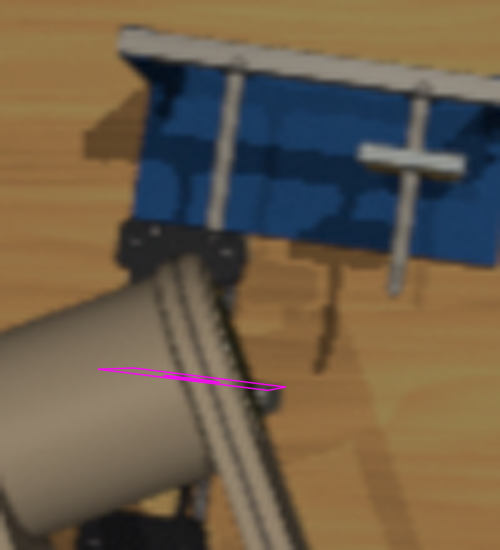

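carry_out --steps '[{"xyz":[0,0,-0.3],"rot":[0,0,0]},{"xyz":[1.5,-0.2,-0.3],"rot":[0,0,0]},{"xyz":[3,-0.3,-0.3],"rot":[0,0,0]},{"xyz":[4.5,-0.5,-0.3],"rot":[0,0,0]},{"xyz":[5.5,-0.6,-0.3],"rot":[0,0,0]},{"xyz":[5.5,-0.6,-0.3],"rot":[0,0,0]},{"xyz":[5.5,-0.6,-0.3],"rot":[0,0,0]}]'

```text
t: 11.7
tool_pos: [0.4172, 0.1869, 0.2616]
orientation: [3.137, -0.165, -0.001]
force: [0.1, 0.2, -4.9]
opening: 0.016
```

```bash
python3 hk.py 2
```

```text
11.8 [0.417  0.187  0.2617] [-0.6 -0.4 -4.6] 0.015578039531716773
```

View pics/h_2_scene.png

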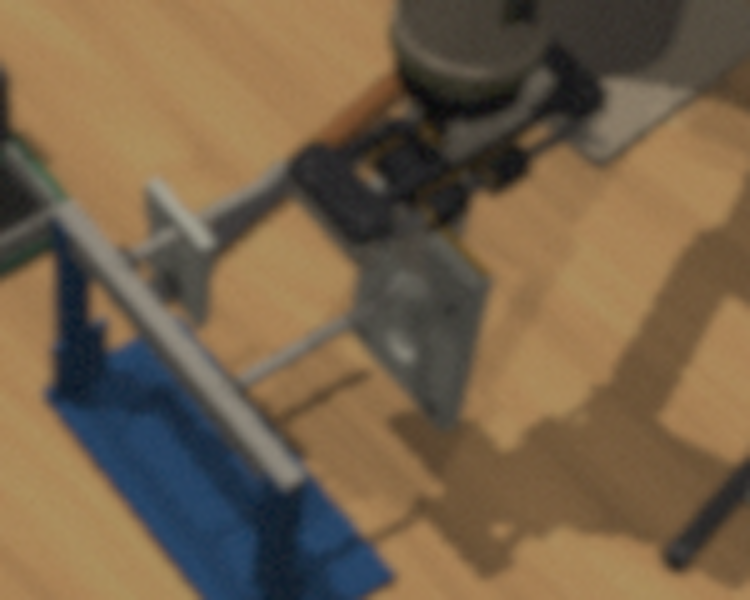

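Run:
```python
from h import *
s=read_camera("scene")[:,:,::-1].copy()
c=s[195:255,305:365].astype(float); c=np.clip((c-30)*1.8,0,255).astype(np.uint8)
cv2.imwrite("pics/z2.png",cv2.resize(c,None,fx=10,fy=10,interpolation=cv2.INTER_CUBIC))
```

```text
(no output)
```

View pics/z2.png

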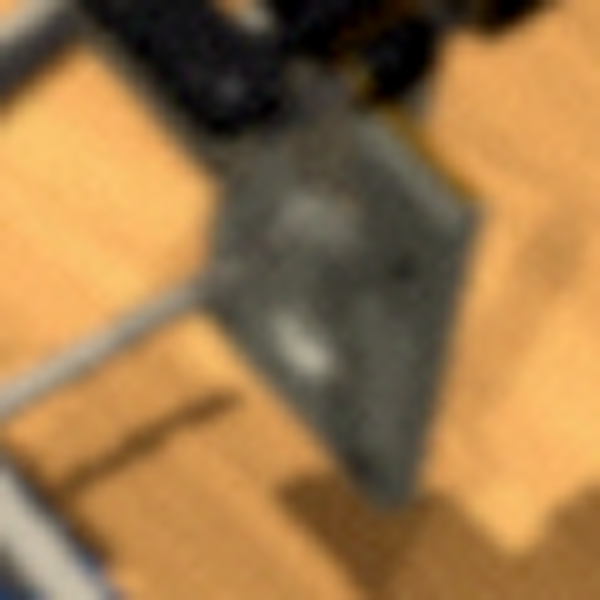

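View pics/ho_2_scene.png

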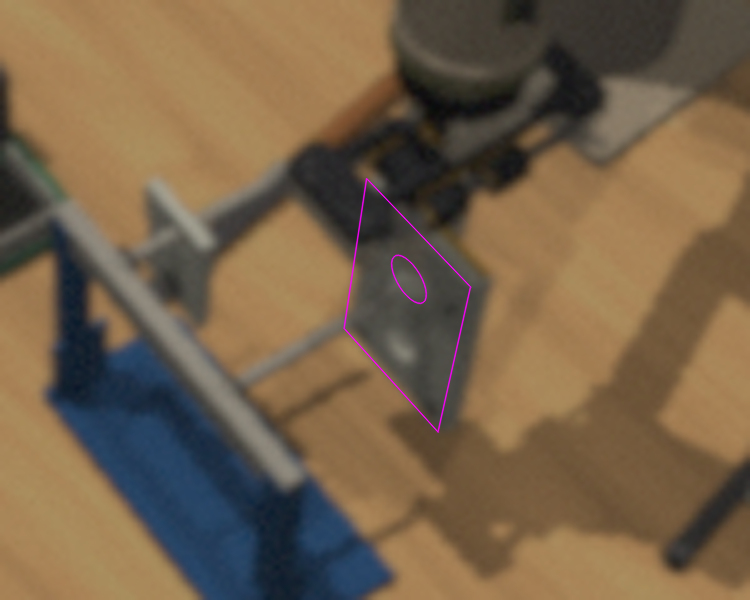

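carry_out --steps '[{"xyz":[1,-0.1,0.1],"rot":[0,0,0]},{"xyz":[2,-0.2,0.1],"rot":[0,0,0]},{"xyz":[3,-0.3,0.1],"rot":[0,0,0]},{"xyz":[3,-0.3,0.1],"rot":[0,0,0]},{"xyz":[3,-0.3,0.1],"rot":[0,0,0]}]'

```text
t: 12.35
tool_pos: [0.4476, 0.1837, 0.2623]
orientation: [3.137, -0.165, -0.001]
force: [-0.9, 0.4, -6.0]
opening: 0.0158
```

carry_out --steps '[{"xyz":[1.2,-0.1,0],"rot":[0,0,0]},{"xyz":[2.4,-0.2,0],"rot":[0,0,0]},{"xyz":[3.6,-0.4,0],"rot":[0,0,0]},{"xyz":[4.7,-0.5,0],"rot":[0,0,0]},{"xyz":[4.7,-0.5,0],"rot":[0,0,0]},{"xyz":[4.7,-0.5,0],"rot":[0,0,0]}]'

```text
t: 12.95
tool_pos: [0.4944, 0.1788, 0.2624]
orientation: [3.137, -0.165, -0.001]
force: [-0.4, -0.2, -4.2]
opening: 0.0159
```

```bash
python3 hk.py 3
```

```text
13.05 [0.4941 0.1789 0.2625] [ 0.2 -0.2 -5.1] 0.015311583054552677
```

View pics/ho_3_scene.png

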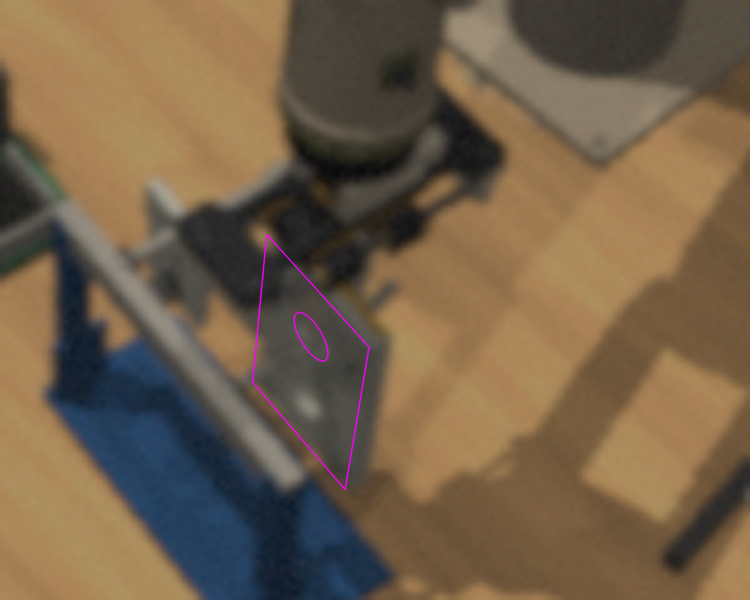

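View pics/h_3_top.png

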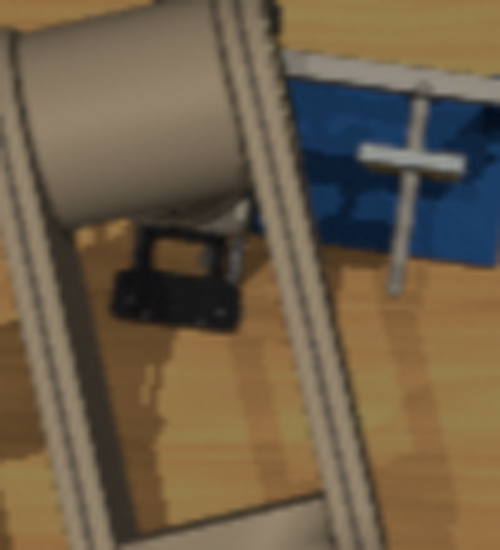

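carry_out --steps '[{"xyz":[0,0,-0.5],"rot":[0,0,0]},{"xyz":[0,0,-0.9],"rot":[0,0,0]},{"xyz":[0,0,-1.2],"rot":[0,0,0]},{"xyz":[0,0,-1.4],"rot":[0,0,0]},{"xyz":[0,0,-1.4],"rot":[0,0,0]},{"xyz":[0,0,-1.4],"rot":[0,0,0]}]'

```text
t: 13.65
tool_pos: [0.4945, 0.1789, 0.2487]
orientation: [3.137, -0.165, 0.0]
force: [-0.8, -0.6, -4.9]
opening: 0.0157
```

carry_out --steps '[{"xyz":[0,0,-0.1],"rot":[0,0,0]},{"xyz":[0,0,-0.2],"rot":[0,0,0]},{"xyz":[0,0,-0.2],"rot":[0,0,0]},{"xyz":[0,0,-0.2],"rot":[0,0,0]}]'

```text
t: 14.05
tool_pos: [0.4944, 0.1788, 0.2467]
orientation: [-3.137, 0.165, 0.0]
force: [-0.6, 0.2, -4.9]
opening: 0.0157
```

carry_out --steps '[{"xyz":[0,0,-0.1],"rot":[0,0,0]},{"xyz":[0,0,-0.2],"rot":[0,0,0]},{"xyz":[0,0,-0.2],"rot":[0,0,0]},{"xyz":[0,0,-0.2],"rot":[0,0,0]}]'

```text
t: 14.45
tool_pos: [0.4946, 0.1789, 0.2464]
orientation: [-3.137, 0.165, -0.002]
force: [-5.5, -1.5, 6.7]
opening: 0.0158
```

carry_out --steps '[{"xyz":[0,0,0.1],"rot":[0,0,0]},{"xyz":[0,0,0.1],"rot":[0,0,0]},{"xyz":[0,0,0.1],"rot":[0,0,0]},{"xyz":[0,0,0.1],"rot":[0,0,0]},{"xyz":[0,0,0.1],"rot":[0,0,0]},{"xyz":[0,0,0.1],"rot":[0,0,0]}]' --grip 0.38

```text
t: 15.05
tool_pos: [0.4944, 0.1788, 0.2455]
orientation: [3.137, -0.165, -0.0]
force: [0.3, -0.6, 0.0]
opening: 0.0353
```

```bash
python3 hk.py 4
```

```text
15.15 [0.4944 0.1788 0.2456] [ 0.2 -0.3 -0.1] 0.0355652261868888
```

View pics/h_4_scene.png

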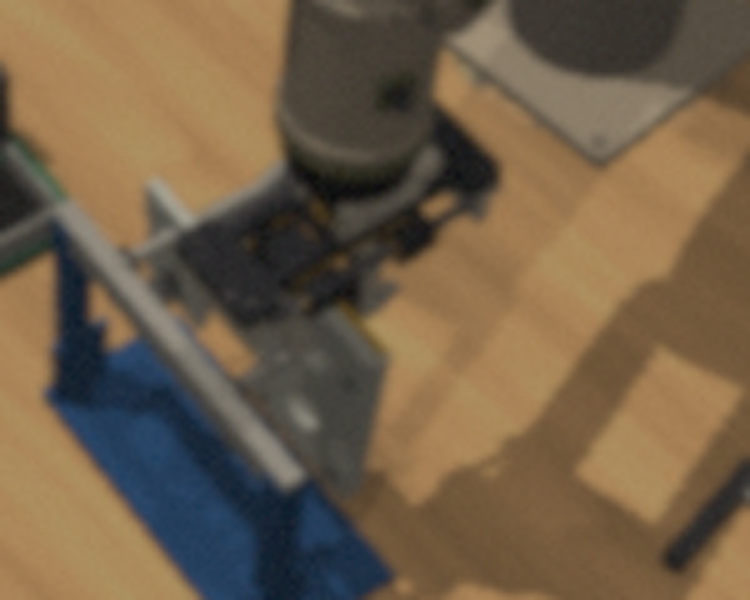

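Released and hanging; now lift straight up.

carry_out --steps '[{"xyz":[0,0,1],"rot":[0,0,0]},{"xyz":[0,0,2],"rot":[0,0,0]},{"xyz":[0,0,3.5],"rot":[0,0,0]},{"xyz":[0,0,6],"rot":[0,0,0]},{"xyz":[0,0,9],"rot":[0,0,0]},{"xyz":[0,0,12],"rot":[0,0,0]},{"xyz":[-4,0,14],"rot":[0,0,0]},{"xyz":[-8,0,14],"rot":[0,0,0]},{"xyz":[-12,0,14],"rot":[0,0,0]},{"xyz":[-12,0,14],"rot":[0,0,0]}]'

```text
t: 16.15
tool_pos: [0.3717, 0.1791, 0.3885]
orientation: [-3.135, 0.162, -0.006]
force: [1.0, -0.1, 0.3]
opening: 0.0353
```

```bash
python3 hk.py 5; python3 look.py 10
```

```text
16.25 [0.3744 0.179  0.3875] [0.9 0.7 0.4] 0.03544812063369203
16.35 [0.3751 0.1789 0.3864] [-0.2 -0.1  0.8] 0.03548273193108676
```

View pics/l_10_s.png

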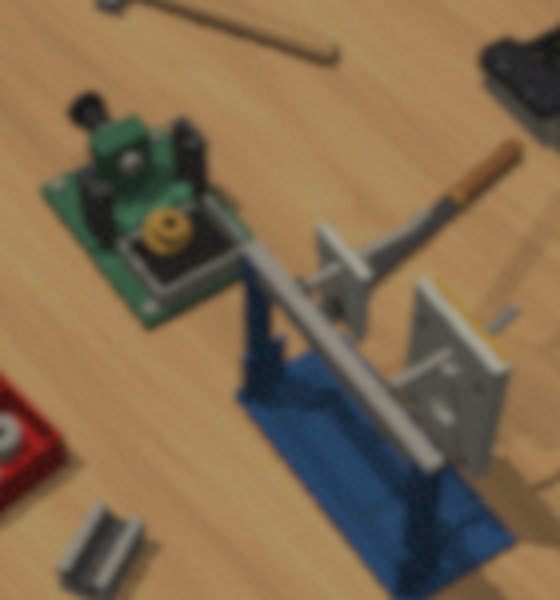

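View pics/l_10_t.png

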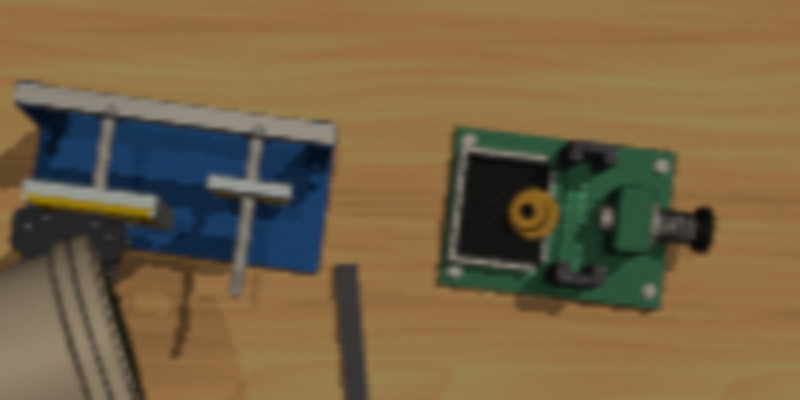

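carry_out --steps '[{"xyz":[0,0,0],"rot":[0,0,0]},{"xyz":[0,0,0],"rot":[0,0,0]},{"xyz":[0,0,0],"rot":[0,0,0]},{"xyz":[0,0,0],"rot":[0,0,0]},{"xyz":[0,0,0],"rot":[0,0,0]},{"xyz":[0,0,0],"rot":[0,0,0]},{"xyz":[0,0,0],"rot":[0,0,0]},{"xyz":[0,0,0],"rot":[0,0,0]},{"xyz":[0,0,0],"rot":[0,0,0]},{"xyz":[0,0,0],"rot":[0,0,0]}]'

```text
t: 17.35
tool_pos: [0.3744, 0.1789, 0.3857]
orientation: [-3.137, 0.165, -0.0]
force: [0.2, -0.4, 0.3]
opening: 0.0355
```

```bash
python3 look.py 11; python3 -c "
import cv2,numpy as np
for c in('s','t'):
  a=cv2.imread(f'pics/l_10_{c}.png').astype(int);b=cv2.imread(f'pics/l_11_{c}.png').astype(int);d=cv2.blur(abs(a-b).max(2).astype(np.uint8),(9,9));print(c,d.max(),np.unravel_index(d.argmax(),d.shape))
for n in('top','scene'):
  a=cv2.imread(f'pics/{n}0.png');b=cv2.imread(f'pics/{n}_11.png');d=cv2.blur(cv2.absdiff(a,b).max(2),(5,5));cv2.imwrite(f'pics/d_{n}.png',d*3)
"
```

```text
17.45 [0.3745 0.1789 0.3857] [-0.   0.1 -0. ] 0.03513895941841093
s 14 (np.int64(94), np.int64(529))
t 13 (np.int64(399), np.int64(146))
```

View pics/d_top.png

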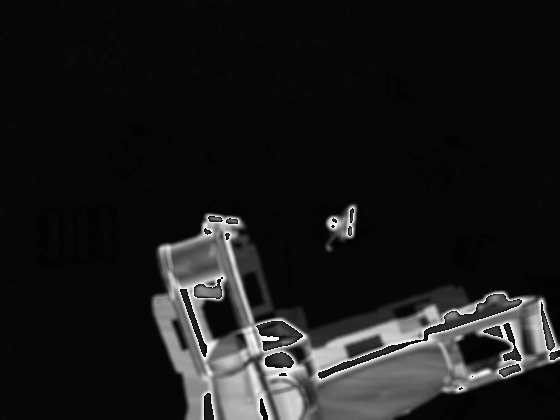

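View pics/l_11_s.png

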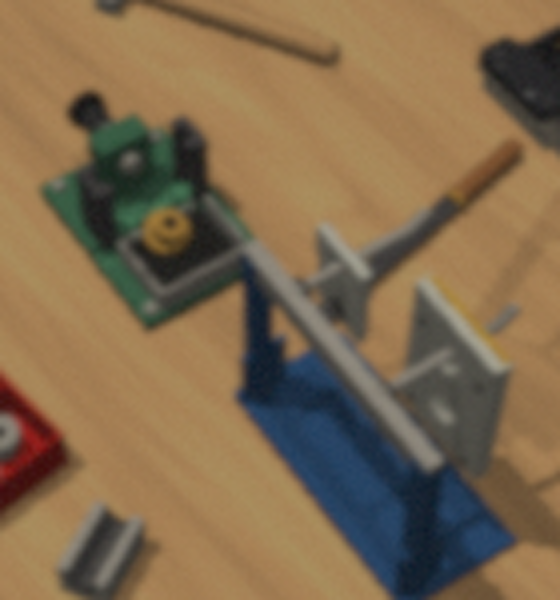

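The jig hangs still on the hook with the hook's tip out of its marked face. The bush is in the tray, the rod is back at rest, and no bystander has moved. I'm handing in.

```bash
python3 -c "
from plant import *
print(close_job())"
```

```text
the job is handed in; nothing more can be done
None
```

The job is done and handed in at about 17.5 s of the 67 s allowed; no verdict was reported.

- **Bush and rod:** I pushed the knob in by an estimated 0.030–0.033 m until the bush tipped into the catch tray. I then drew back, and the rod sprang back to rest.
- **Jig:** I gripped the jig by its plain top edge, lifted it straight out and turned it 89°. I threaded it over the empty hook until the bar took its weight, then let go.

**Last checks**
- **Jig:** it hangs upright and did not move between two pictures 1.1 s apart. The yellow face points outward and the hook's tip stands out of it. It sits about 3–4 mm sideways of the hook in the top view, against 14 mm allowed.
- **Bush:** it lies in the tray, about 38–40 mm from the fixture's origin towards the tray, close to the jig-side wall.
- **Rod:** the knob looks the same in the pictures as before the push; I did not measure its return in millimetres.
- **Bystanders:** the before/after top picture shows no bystander moved, but the arm hid part of the bench.
- **Robot:** it is clear of everything, with wrist force near zero.

**Disagreement:** the scene camera sits about 1–2 pixels (2–4 mm) off my fitted model, for the rack and the jig alike. I relied on the top view and on the position of the jig relative to the hook.

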